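# Try the tool case lid, free its catches if they hold, and hold it open

## Robot

A 6-joint arm with a two-finger parallel gripper is mounted at the origin on a cart in front of the work surface, level with it; the furniture and walls round the work are solid. World frame = base frame: x ahead of the robot, y to its left, z up, the work surface at z = 0. Lengths are in mm, angles in rad, forces in N, time in s.
With the tool pointing down it reaches from about 400 to 925 mm from the base axis. Payload 12.5 kg.
Tool frame: the origin (TCP) lies on the mounting face of the last link; the fingertips stand 190 mm ahead of it and the grasp point (between the pads) lies 171 mm ahead of it; z points along the fingers, y is the line along which they close (so a half turn about z gives the same grasp; the last joint's range is limited). The gripper opens to 95 mm and grips with 3 to 60 N. Pads are 20 mm wide; open, the fingers measure 119 mm over their backs; the gripper's body (75 mm by 180 mm) begins 59 mm behind the grasp point.
Start: joints at [1.026, 0.491, 1.559, -0, 1.092, -0.106], TCP at [265.511, 565.799, 404.761] pointing down, gripper open.
Joint ranges: [-3.1, 3.1], [-0.84, 2.19], [0.05, 2.79], [-1.13, 4.28], [0.06, 2.93], [-2.69, 2.69]. Speed limits (rad/s): [2.22, 2.22, 2.79, 3.14, 3.14, 3.14].

## Interface

Orientations are given as [roll, pitch, yaw] about the fixed x, y, z axes, in that order (R = Rz(yaw) Ry(pitch) Rx(roll)).
In Python, from cell import env gives the robot as it stands.
- The arm moves only by the tool carry_out, never from a script. Its argument "series" is a list of rows, each a list of 5 numbers: the shift along the tool's x, y, z in m, then the turn about the tool's z in degrees, then the opening, from 0 (shut) to 1 (fully open). A call has 1 to 20 rows; each row is the pose to reach, as a shift and turn from the pose commanded when the call began, along the tool's axes at that moment; what a row does not reach only later rows make up. A row lasts 1/8 s, in which the tool goes at most 62.5 mm and 10.7 degrees, less where a joint would pass 70% of its speed; a pose out of reach is approached as far as the arm can. A call with a gripper value outside its range is refused whole. The fingers move at their own pace and stop on an object; the grip force is fixed at half the most. Time passes only in rows, so rows that repeat a pose let the fingers close. It gives the time, the measured TCP pose, the force, the opening and the grip force at its end, in the units of the state.
- env.state(): the state, without advancing time (a new reading comes with each control period).
- env.read_camera(name): name is "side" or "top" or "wrist"; returns (picture, depth): 384x512x3 uint8, red, green, blue; 384x512 float32, mm along the optical axis (not along the pixel's ray), 0 where there is no reading.
- env.get_calibration(name): a dict with "intrinsics" (3x3 intrinsics, pixels), "cam_to_world" (4x4, takes a point from camera to world coordinates); the wrist camera has in their place "T_tool_cam" (4x4, takes a point from camera to tool coordinates, whose origin is the TCP and whose axes are the flange's). Camera axes: x right, y up, looking along -z (the intrinsics and any distortion apply to the point x, -y, -z); pixel columns grow to the right and rows downward; lengths in mm; the calibration is good to about 2 mm. A picture is of the moment at which its call begins: read the wrist's pose just before it. get_calibration takes no time and is no camera call.
- env.job_done(): hands the job in; it is judged then, once.
The state is a dict: "t": time; "joints": joint angles; "qvel": joint speeds; "tau": joint torques, N m; "eef_pos": TCP position; "tcp_rot": TCP orientation; "ft_force": force on the tool from outside, world axes, zero at the start; "moment": the same for the moment, N m; "opening": opening from 0.0 (shut) to 1.0 (fully open); "grip_force": force on a finger pad.
Only numpy, scipy, OpenCV 4.12 (cv2) and the standard library are available. Lean on these libraries where they do the work, as an engineer would, in place of code of your own. Each camera call takes 0.05 s, during which the arm holds its last target. There are 200 camera calls.

## Task

I need both hands to get the lathe key out of the grey steel tool case. Before touching its catches, take the bow handle on the front of the lid and give it a gentle tug up to feel whether it is caught; if it is, push the plungers of the two catches beside the handle right down to free it. Then lift the lid to about 60 degrees and stay there holding it by the handle, because it falls shut on its own; do not wrench at a caught lid, and leave the things standing round the case where they are.

Things in the scene. Friction and masses are not known exactly. Their poses are not given: they have to be found in the camera images.
- case: Grey sheet-steel tool case, 180 deep (x) x 300 wide (y) x 100 mm high, screwed to the bench. Origin: centre of its underside, on the bench; x points to the hinged back, so the front with handle and catches looks to its own -x; z up. Seam of box and lid 70 mm up. On the front, 95 mm left and right of the middle, stand two dark steel catch housings, 46 mm deep, 52 wide, top 69 mm up
- case_lid (a joint): Opening angle of the lid, rad: 0 shut, grows as it opens up and back, stop at 1.7. About 0.65 kg with its fittings; needs about 3 to 4 N at the handle to rise and falls shut when let go below 1.25. While a catch holds, it gives only about 0.010 to 0.025 (2 to 5 mm at the handle) and then stops hard
- lid_hinge (a point): Middle of the lid's hinge line, 90 mm behind the case's centre and 70 mm up; the line runs along the case's y
- lid_handle: Dark steel bow handle. Origin: middle of its round bar, 10 mm thick, 90 long between the legs, along the case's y, 40 mm in front of the lid's face; shut, it is 220 mm in front of and 15 above the hinge line, 85 above the bench. Moves with the lid; axes as the case's when shut. Free below the bar, 35 mm free between bar and lid
- plunger_left (a joint): Travel of the left plunger (case's +y side), m: 0 up (always at the start, whether its catch holds or not), 0.010 fully down. Moves straight down, takes about 2 to 5 N, stays where it is pushed. Past about 0.006 the hook of that catch is free and stays free
- plunger_left_top (a point): Centre of the flat top of the left plunger's round cap, 19 mm across; up, its top is 83 mm above the bench and 14 above its housing; 117 mm in front of and 100 mm left (+y) of the case's centre, 27 mm in front of the lid's face, which is 17 mm higher
- plunger_right (a joint): Travel of the right plunger (on the case's -y side), m; as the left one
- plunger_right_top (a point): Centre of the flat top of the right plunger's cap, 100 mm to the right (-y) of the case's centre; otherwise as the left one
- tongue_left: Steel tongue on the lid's front, going down into the slot of the left catch housing. Origin: its cross pin, which a hook holds when caught. The hook is hidden in the housing and stays as last left: each catch may be caught or free, which cannot be seen. Pulling a tongue against its hook with over 50 N counts as wrenching the lid
- tongue_right: The same on the right
- wax_tin: Bystander: round tin, 66 mm across, 125 high, to the right of the case. Origin: centre of its underside
- ca_bottle: Bystander: small white glue bottle, 29 mm across, 79 high, to the left of the case. Origin: centre of its underside
- finial: Bystander: turned dark wood finial, 38 mm across, 96 high, to the left of the case. Origin: centre of its underside

How it is judged (in metres and radians):
On the way, in this order (a step that is already met when the one before it is completed fails the run):
1. the lid is tugged up by its handle before either plunger has been pushed (value of joint case_lid above 0.008 rad and value of joint each of plunger_left, plunger_right below 0.003 m and contact force between the fingers and lid_handle above 1 N), for 0.1 s.
2. the lid is lifted well open (value of joint case_lid above 0.7 rad), for 0.2 s.
At the end, for the whole second after the job is handed in: The lid stands still, open between 0.8 and 1.25 rad (46 to 72 degrees), and the fingers hold it by the handle (contact over 1 N); the three bystanders stand upright (value of joint case_lid between 0.8 and 1.25 rad and velocity of joint case_lid between -0.1 and 0.1 rad/s and contact force between the fingers and lid_handle above 1 N and angle between each of wax_tin, ca_bottle, finial's own z axis and vertical below 0.2 rad); the arm keeps its last pose, push and grip.
It fails at once if the lid is wrenched against a caught hook (over 50 N on a tongue) (contact force between any of tongue_left, tongue_right and anything else above 50 N).
It fails at once if a thing standing round the case is shoved (over 30 mm) or knocked over (distance of any of wax_tin, ca_bottle, finial from where it was at the start of the episode above 0.03 m).
It also fails if it takes over 54 s, if anything falls off the work surface, if the arm or the gripper's body presses on something with over 40 N, if the wrist force passes 120 N, or if a joint passes its speed limit or range.

## Working session

There is one attempt and no reset: what is moved stays moved. The work goes in short steps, Python scripts to look and compute and a tool call to move; the robot and the scene stay as the last step left them, time stands still between calls to the robot, and variables do not carry over. Pictures are saved under pics/ and viewed, at most 10 in all, crops included, and the job is handed in when it is done.

Besides the shell and the picture viewer there is one more tool, called after "Emit:" as a command line: name --pt "numbers of a row" for each row, then --argument value for the rest. carry_out: Moves the arm, as the interface text tells. Its arguments: {"type":"object","properties":{"series":{"type":"array","items":{"type":"array","items":{"type":"number"}}}},"required":["series"]}

```bash
mkdir -p pics; ls; python3 - <<'E'
from cell import env
import cv2,numpy as np
s=env.state();print(s)
ims=[]
for n in("side","top"):
    p,d=env.read_camera(n);c=env.get_calibration(n)
    np.savez(f"{n}.npz",p=p,d=d,K=c["intrinsics"],T=c["cam_to_world"]);print(n,c)
    cv2.imwrite(f"pics/{n}.png",cv2.resize(p[:,:,::-1],(768,576)))
E
```

```text
pics
{'t': 0.0, 'joints': array([ 1.02640403e+00,  4.91581732e-01,  1.55948189e+00,  3.37971461e-06,
        1.09170261e+00, -1.05617548e-01]), 'qvel': array([-0.00207144, -0.0015129 ,  0.00031719,  0.00036354,  0.00046837,
        0.00067851]), 'tau': array([-1.59557590e-04, -6.12630129e+01, -2.58194876e+01,  6.92586740e-02,
        4.80479957e-02, -4.53015059e-05]), 'eef_pos': array([265.48814831, 565.76741886, 404.13667468]), 'tcp_rot': array([-3.14042593e+00, -1.26701385e-04,  2.70281627e+00]), 'ft_force': array([ 0.012487  , -0.44472468, -0.07630273]), 'moment': array([-0.01458103,  0.01356549,  0.01080613]), 'grip_force': 0.0, 'opening': 0.9989438064160127}
side {'intrinsics': array([[364.50742529,   0.        , 254.31621845],
       [  0.        , 364.50742529, 192.13680844],
       [  0.        ,   0.        ,   1.        ]]), 'cam_to_world': array([[-9.90376226e-01,  8.09754343e-02, -1.12240412e-01,
         4.83044362e+02],
       [-1.37331478e-01, -6.75608525e-01,  7.24357084e-01,
         6.36106795e+02],
       [-1.71754496e-02,  7.32800177e-01,  6.80227098e-01,
         6.55577349e+02],
       [ 0.00000000e+00,  0.00000000e+00,  0.00000000e+00,
         1.00000000e+00]])}
top {'intrinsics': array([[458.58238691,   0.        , 249.58425865],
       [  0.        , 458.58238691, 195.27263653],
       [  0.        ,   0.        ,   1.        ]]), 'cam_to_world': array([[ 1.16549943e-03,  9.77824814e-01, -2.09421285e-01,
         3.77139594e+02],
       [-9.99997205e-01,  7.08865158e-04, -2.25550252e-03,
         1.05663090e+00],
       [-2.05703488e-03,  2.09423328e-01,  9.77822907e-01,
         1.06773973e+03],
       [ 0.00000000e+00,  0.00000000e+00,  0.00000000e+00,
         1.00000000e+00]])}
```

View pics/side.png

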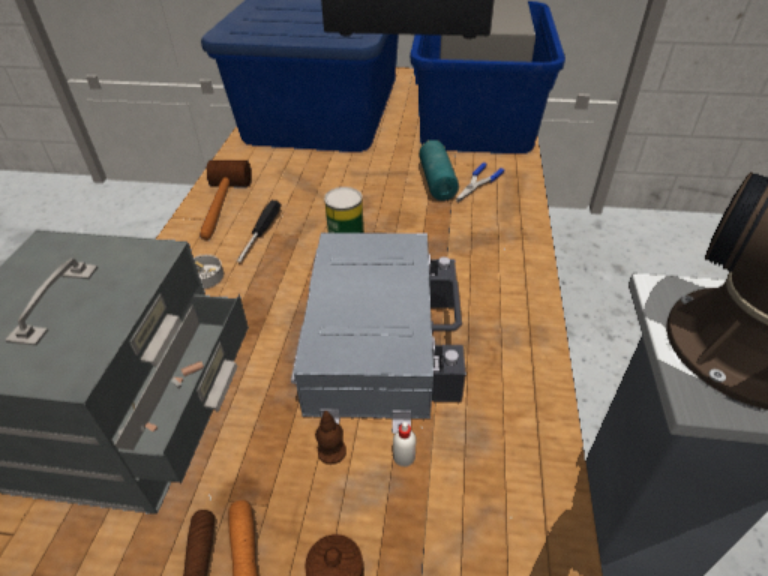

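View pics/top.png

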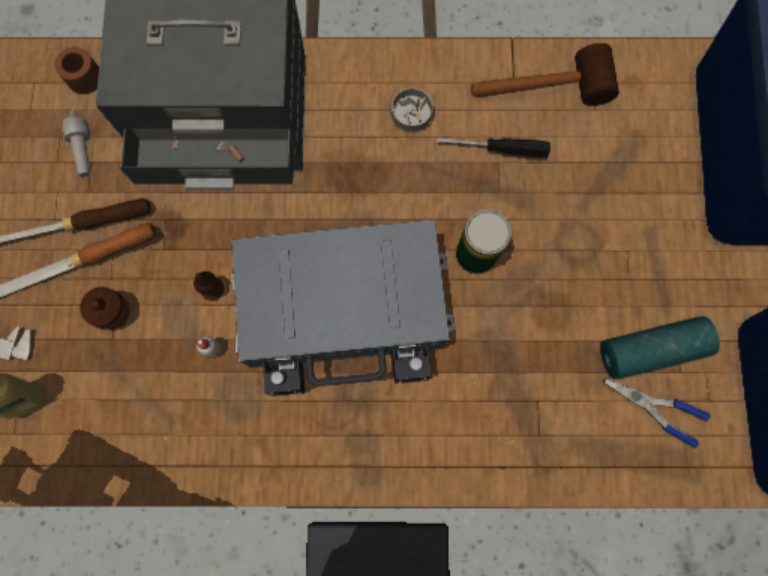

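Top view: left plunger cap at about (277,379), right one at (416,365), and the handle bar at about (346,380). The side view has the same caps at (451,355) and (445,262), with the bar around (458,300). The tin is at (487,240), the bottle at (207,346) and the finial at (208,285) in the top view. Next I triangulate these.

```bash
cat > h.py <<'E'
import numpy as np,cv2
def ray(K,T,u,v):
    d=np.array([(u-K[0,2])/K[0,0],-(v-K[1,2])/K[1,1],-1.]);return T[:3,3],T[:3,:3]@d
def tri(rs):
    A=0;b=0
    for o,d in rs:
        d=d/np.linalg.norm(d);P=np.eye(3)-np.outer(d,d);A=A+P;b=b+P@o
    x=np.linalg.solve(A,b);return x,[np.linalg.norm((np.eye(3)-np.outer(d,d)/(d@d))@(x-o)) for o,d in rs]
def cloud(K,T,d):
    v,u=np.mgrid[:d.shape[0],:d.shape[1]]
    P=np.stack([(u-K[0,2])/K[0,0]*d,-(v-K[1,2])/K[1,1]*d,-d],-1);return P@T[:3,:3].T+T[:3,3]
def blob(p,u,v,r=7):
    u,v=int(u),int(v);g=cv2.cvtColor(p,cv2.COLOR_RGB2GRAY)[v-r:v+r+1,u-r:u+r+1]
    _,m=cv2.threshold(g,0,255,cv2.THRESH_OTSU);n,l,s,c=cv2.connectedComponentsWithStats(m)
    k=min(range(1,n),key=lambda i:np.hypot(*(c[i]-r))-0.05*s[i,4]);return c[k]+[u-r,v-r],s[k]
E
python3 - <<'E'
from h import *
S={n:np.load(n+".npz") for n in("side","top")}
caps={"L":((451,355),(277,379)),"R":((445,262),(416,365))}
for k,(a,b) in caps.items():
    rs=[]
    for n,q in(("side",a),("top",b)):
        s=S[n];c,st=blob(s["p"],q[0]/1.5,q[1]/1.5);print(k,n,c,st);rs.append(ray(s["K"],s["T"],*c))
        W=cloud(s["K"],s["T"],s["d"]);print("  depthpt",W[int(c[1]+.5),int(c[0]+.5)].round(1))
    print(k,tri(rs))
# bar, depth points between plungers
for n in S:
    s=S[n];W=cloud(s["K"],s["T"],s["d"]);
    m=(W[...,2]>70)&(W[...,2]<110)&(W[...,0]>300)&(W[...,0]<800)&(abs(W[...,1])<350)&(s["d"]>0)
    L=m&(W[...,2]>93);pts=W[L][:,:2].astype(np.float32)
    print(n,"lid rect",cv2.minAreaRect(pts),np.median(W[L][:,2]))
E
python3 - <<'E'
import cv2,numpy as np
a=np.load('top.npz')['p'][215:275,165:305,::-1]
b=np.load('side.npz')['p'][160:275,270:320,::-1]
A=cv2.resize(a,None,fx=4,fy=4);B=cv2.resize(b,None,fx=4,fy=4)
c=np.zeros((480,780,3),np.uint8);c[:240,:560]=A;c[:460,570:770]=B
cv2.imwrite('pics/crop.png',c)
E
```

```text
L side [300.86538462 236.25      ] [ 4  4  9  8 52]
  depthpt [464.9 144.9  82.6]
L top [184.14814815 251.5       ] [ 4  3  8  8 54]
  depthpt [463.6 143.2  85. ]
L (array([465.10514216, 143.63672308,  80.31745667]), [np.float64(0.008990767197571725), np.float64(0.00899076719776495)])
R side [296.33050847 170.73728814] [  0   0  15  12 118]
  depthpt [ 486.8 -166.4   -3.2]
R top [276.71153846 242.28846154] [ 3  3  8  8 52]
  depthpt [485.5 -55.8  81.9]
R (array([484.83599922, -54.79751995,  89.15749502]), [np.float64(0.7326889099507351), np.float64(0.7326889099507738)])
side lid rect ((654.0569458007812, 92.43710327148438), (316.1042175292969, 489.30865478515625), 6.23694372177124) 99.00001313013598
top lid rect ((624.0794677734375, 120.44796752929688), (526.7467651367188, 310.43084716796875), 64.567138671875) 99.97096963912918
```

View pics/crop.png

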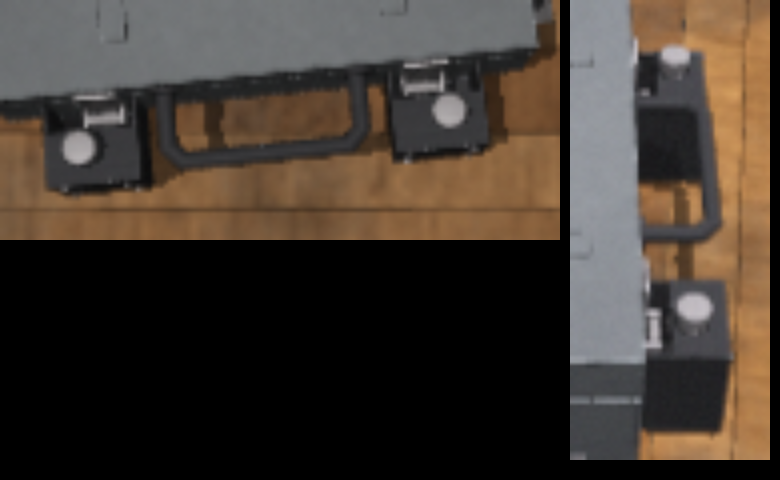

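The crop shows both caps, the bar in the top view running (185,160)–(340,150) in crop pixels, and in the side view running (703,110)–(714,222). The right cap's side blob was polluted, so I use (296.4,173.6) for it.

```bash
python3 - <<'E'
from h import *
from cell import env
S={n:np.load(n+".npz") for n in("side","top")}
r=lambda n,u,v:ray(S[n]["K"],S[n]["T"],u,v)
def pl(n,u,v,z):
    o,d=r(n,u,v);return (o+d*(z-o[2])/d[2]).round(1)
L=tri([r("side",300.9,236.2),r("top",184.2,251.5)])[0];R=tri([r("side",296.4,173.6),r("top",276.7,242.3)])[0]
print(L,R,"yaw",np.degrees(np.arctan2(-(L-R)[0],(L-R)[1])))
print("caps top@83",pl("top",184.2,251.5,83),pl("top",276.7,242.3,83),"side",pl("side",300.9,236.2,83),pl("side",296.4,173.6,83))
print("bar tri",tri([r("side",304.5,201.5),r("top",230.5,253.75)]))
print("bar ends top@85",pl("top",165+185/4,215+160/4,85),pl("top",165+340/4,215+150/4,85),"side",pl("side",270+133/4,160+110/4,85),pl("side",270+144/4,160+222/4,85))
for n,u,v,z in(("top",325,155,125),("top",138,230,79),("top",139,188,96)):print("byst",pl(n,u,v,z))
E
```

```text
[465.07183869 143.52298701  80.35681355] [484.96134702 -55.21409803  79.97336456] yaw 5.715103082810549
caps top@83 [464.9 143.1  83. ] [484.8 -55.1  83. ] side [465.1 145.8  83. ] [484.8 -51.6  83. ]
bar tri (array([460.912111  ,  43.88667978,  83.19693973]), [np.float64(0.7695134042901863), np.float64(0.7695134042900222)])
bar ends top@85 [457.3  84.9  85. ] [462.7   2.3  85. ] side [466.4  -0.7  85. ] [456.9  88.3  85. ]
byst [ 667.4 -158.2  125. ]
byst [511.6 245.5  79. ]
byst [601.3 243.9  96. ]
```

Emit:
carry_out --pt "-0.04 -0.039 0 6 0.3" --pt "-0.08 -0.078 0 12 0.3" --pt "-0.12 -0.117 0 18 0.3" --pt "-0.16 -0.156 0 24 0.3" --pt "-0.2 -0.195 0 30 0.3" --pt "-0.24 -0.234 0 36 0.3" --pt "-0.28 -0.273 0 42 0.3" --pt "-0.32 -0.312 0.02 48 0.3" --pt "-0.36 -0.35 0.04 54 0.3" --pt "-0.399 -0.39 0.06 59.2 0.3" --pt "-0.399 -0.39 0.074 59.2 0.3" --pt "-0.399 -0.39 0.074 59.2 0.3" --pt "-0.399 -0.39 0.074 59.2 0.3"

```text
t: 1.72
eef_pos: [460.8, 44.2, 331.2]
tcp_rot: [3.141, -0.0, 1.671]
ft_force: [-0.2, 0.4, -0.1]
opening: 0.303
grip_force: 0.0
```

```bash
python3 - <<'E'
from cell import env
import cv2,numpy as np
s=env.state();print(s['t'],s['eef_pos'],s['tcp_rot'],s['opening'],s['ft_force'],s['joints'])
p,d=env.read_camera("wrist");c=env.get_calibration("wrist");print(c)
np.savez("w1.npz",p=p,d=d,K=c["intrinsics"],T=c["T_tool_cam"],pos=s['eef_pos'],rot=s['tcp_rot'])
cv2.imwrite("pics/w1.png",p[:,:,::-1])
E
```

```text
1.725 [460.81768551  44.21555946 331.17419733] [ 3.14125276e+00 -1.05187674e-04  1.67147739e+00] 0.3033105340241921 [-0.18473418  0.41484011 -0.07308001] [-4.72082198e-02  3.68040460e-01  2.02823860e+00  2.27330859e-04
  7.44992925e-01 -1.48056353e-01]
{'intrinsics': array([[269.35025986,   0.        , 255.9024571 ],
       [  0.        , 269.35025986, 193.791885  ],
       [  0.        ,   0.        ,   1.        ]]), 'T_tool_cam': array([[ 1.64432842e-04,  9.71568374e-01,  2.36759091e-01,
         6.72127081e+01],
       [ 9.99999550e-01,  6.14640190e-05, -9.46739844e-04,
        -9.82676599e-02],
       [-9.34374657e-04,  2.36759140e-01, -9.71567927e-01,
         1.99319358e+01],
       [ 0.00000000e+00,  0.00000000e+00,  0.00000000e+00,
         1.00000000e+00]])}
```

View pics/w1.png

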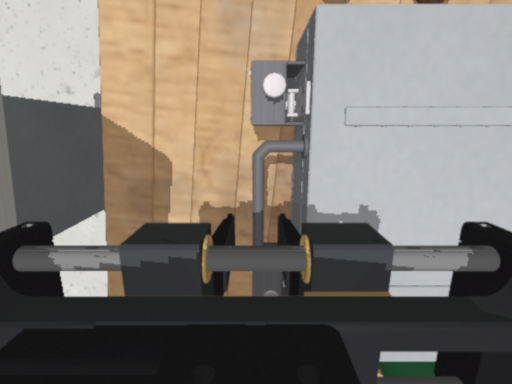

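The wrist view shows the bar at column ~259, between the finger gaps centred at ~256, so it is about 3 mm towards the lid. The left cap is at (274,85). I correct by 2 mm, descend and close.

Emit:
carry_out --pt "0 0.002 0.02 0 0.3" --pt "0 0.002 0.04 0 0.3" --pt "0 0.002 0.06 0 0.3" --pt "0 0.002 0.07 0 0.3" --pt "0 0.002 0.0755 0 0.3" --pt "0 0.002 0.0755 0 0.3" --pt "0 0.002 0.0755 0 0" --pt "0 0.002 0.0755 0 0" --pt "0 0.002 0.0755 0 0" --pt "0 0.002 0.0755 0 0" --pt "0 0.002 0.0755 0 0"

```text
t: 3.15
eef_pos: [462.7, 43.4, 255.5]
tcp_rot: [-3.141, -0.0, 1.67]
ft_force: [-3.2, -1.6, 6.8]
opening: 0.094
grip_force: 30.0
```

Emit:
carry_out --pt "0 0 -0.0005 0 0" --pt "0 0 -0.001 0 0" --pt "0 0 -0.001 0 0"

```text
t: 3.52
eef_pos: [462.8, 43.4, 256.0]
tcp_rot: [-3.141, -0.0, 1.67]
ft_force: [-3.0, -2.2, -2.7]
opening: 0.095
grip_force: 30.0
```

Emit:
carry_out --pt "0 0 -0.0005 0 0" --pt "0 0 -0.001 0 0" --pt "0 0 -0.001 0 0"

```text
t: 3.9
eef_pos: [462.8, 43.4, 257.2]
tcp_rot: [-3.141, -0.0, 1.67]
ft_force: [-4.0, -3.3, -2.7]
opening: 0.098
grip_force: 30.0
```

Emit:
carry_out --pt "0 0 -0.0005 0 0" --pt "0 0 -0.0005 0 0"

```text
t: 4.15
eef_pos: [462.9, 43.4, 257.7]
tcp_rot: [-3.141, -0.0, 1.67]
ft_force: [-4.5, -2.2, -3.0]
opening: 0.095
grip_force: 30.0
```

Emit:
carry_out --pt "0 0 -0.0005 0 0" --pt "0 0 -0.0005 0 0"

```text
t: 4.4
eef_pos: [462.9, 43.4, 258.2]
tcp_rot: [-3.141, -0.0, 1.67]
ft_force: [-5.3, -2.9, -3.2]
opening: 0.099
grip_force: 30.0
```

Emit:
carry_out --pt "0 0 -0.0005 0 0" --pt "0 0 -0.0005 0 0"

```text
t: 4.65
eef_pos: [462.9, 43.4, 258.7]
tcp_rot: [-3.141, -0.0, 1.67]
ft_force: [-4.3, -1.6, -3.3]
opening: 0.093
grip_force: 30.0
```

Emit:
carry_out --pt "0 0 -0.0005 0 0" --pt "0 0 -0.0005 0 0"

```text
t: 4.9
eef_pos: [462.9, 43.4, 259.3]
tcp_rot: [-3.141, -0.0, 1.67]
ft_force: [-4.2, -2.1, -3.0]
opening: 0.099
grip_force: 30.0
```

Emit:
carry_out --pt "0 0 -0.0005 0 0" --pt "0 0 -0.001 0 0" --pt "0 0 -0.001 0 0"

```text
t: 5.28
eef_pos: [463.0, 43.4, 260.3]
tcp_rot: [-3.142, -0.0, 1.67]
ft_force: [-4.5, -2.3, -3.1]
opening: 0.096
grip_force: 30.0
```

Emit:
carry_out --pt "0 0 -0.0005 0 0" --pt "0 0 -0.001 0 0" --pt "0 0 -0.001 0 0"

```text
t: 5.65
eef_pos: [463.0, 43.5, 261.3]
tcp_rot: [3.141, -0.0, 1.67]
ft_force: [-3.1, -2.9, -3.4]
opening: 0.096
grip_force: 30.0
```

Emit:
carry_out --pt "0 0 -0.0005 0 0" --pt "0 0 -0.001 0 0" --pt "0 0 -0.001 0 0"

```text
t: 6.02
eef_pos: [463.1, 43.4, 262.3]
tcp_rot: [3.141, -0.0, 1.67]
ft_force: [-2.9, -1.5, -3.8]
opening: 0.096
grip_force: 30.0
```

Emit:
carry_out --pt "0 0 -0.0005 0 0" --pt "0 0 -0.001 0 0" --pt "0 0 -0.0015 0 0" --pt "0 0 -0.002 0 0" --pt "0 0 -0.002 0 0"

```text
t: 6.65
eef_pos: [463.2, 43.4, 264.3]
tcp_rot: [3.141, 0.0, 1.67]
ft_force: [0.0, -1.2, -4.6]
opening: 0.095
grip_force: 30.0
```

```bash
python3 - <<'E'
from h import *
from cell import env
s=np.load("side.npz");p,d=env.read_camera("side")
cv2.imwrite("pics/s2.png",np.hstack([cv2.resize(x[150:280,190:330,::-1],None,fx=2.8,fy=2.8) for x in(s["p"],p)]))
t=np.load("top.npz");q,e=env.read_camera("top")
# lid top height change along case x (tool-free columns, left third of lid)
W0=cloud(t["K"],t["T"],t["d"]);W1=cloud(t["K"],t["T"],e)
for v in range(165,240,10):
    r=np.s_[v-2:v+3,265:285];print(v,W0[r][...,0].mean().round(),np.median(W0[r][...,2]).round(1),np.median(W1[r][...,2]).round(1))
E
```

```text
165 652.0 100.3 101.3
175 627.0 99.7 102.6
185 607.0 100.3 103.4
195 585.0 99.9 104.0
205 563.0 100.1 105.3
215 541.0 99.8 105.9
225 520.0 99.9 107.3
235 506.0 47.3 54.2
```

View pics/s2.png

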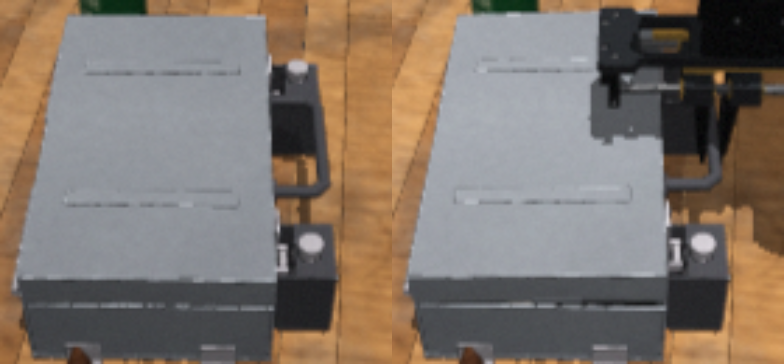

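The lid now tilts about 2.5°, roughly 0.045 rad, with only about 4 N at the handle. That is past the 0.025 play a catch would allow, so neither catch is holding and the plungers need no pushing. I lift along the arc, first half first.

Emit:
carry_out --pt "0 0.001 -0.0075 0 0" --pt "0 0.0021 -0.015 0 0" --pt "0 0.0037 -0.0225 0 0" --pt "0 0.0053 -0.03 0 0" --pt "0 0.0074 -0.0373 0 0" --pt "0 0.0095 -0.0447 0 0" --pt "0 0.0121 -0.052 0 0" --pt "0 0.0148 -0.0592 0 0" --pt "0 0.0179 -0.0663 0 0" --pt "0 0.021 -0.0733 0 0" --pt "0 0.0246 -0.0802 0 0" --pt "0 0.0282 -0.0869 0 0" --pt "0 0.0282 -0.0869 0 0"

```text
t: 8.38
eef_pos: [491.0, 46.3, 351.7]
tcp_rot: [-3.141, -0.0, 1.67]
ft_force: [-5.7, -1.4, 0.2]
opening: 0.1
grip_force: 30.0
```

Emit:
carry_out --pt "0 0.0041 -0.0066 0 0" --pt "0 0.0082 -0.013 0 0" --pt "0 0.0127 -0.0193 0 0" --pt "0 0.0172 -0.0255 0 0" --pt "0 0.0222 -0.0314 0 0" --pt "0 0.0271 -0.0372 0 0" --pt "0 0.0325 -0.0428 0 0" --pt "0 0.0378 -0.0483 0 0" --pt "0 0.0435 -0.0535 0 0" --pt "0 0.0493 -0.0586 0 0" --pt "0 0.0554 -0.0634 0 0" --pt "0 0.0614 -0.0681 0 0" --pt "0 0.0678 -0.0725 0 0" --pt "0 0.0742 -0.0767 0 0" --pt "0 0.0808 -0.0807 0 0" --pt "0 0.0875 -0.0844 0 0" --pt "0 0.0943 -0.0879 0 0" --pt "0 0.0943 -0.0879 0 0" --pt "0 0.0943 -0.0879 0 0"

```text
t: 10.75
eef_pos: [584.8, 55.8, 440.6]
tcp_rot: [3.14, -0.0, 1.67]
ft_force: [-5.6, 0.2, 9.6]
opening: 0.098
grip_force: 30.0
```

```bash
python3 - <<'E'
from cell import env
import cv2,numpy as np
p,_=env.read_camera("side");cv2.imwrite("pics/s3.png",cv2.resize(p[:,:,::-1],(768,576)))
s=env.state();print(s['t'],s['eef_pos'],s['ft_force'],s['opening'],s['grip_force'],abs(s['qvel']).max())
E
```

```text
10.8 [584.74696127  55.76577633 440.6194044 ] [-5.69769793  0.03589774  8.17626274] 0.09559623231515214 30.009649693965912 0.0015244040307334718
```

View pics/s3.png

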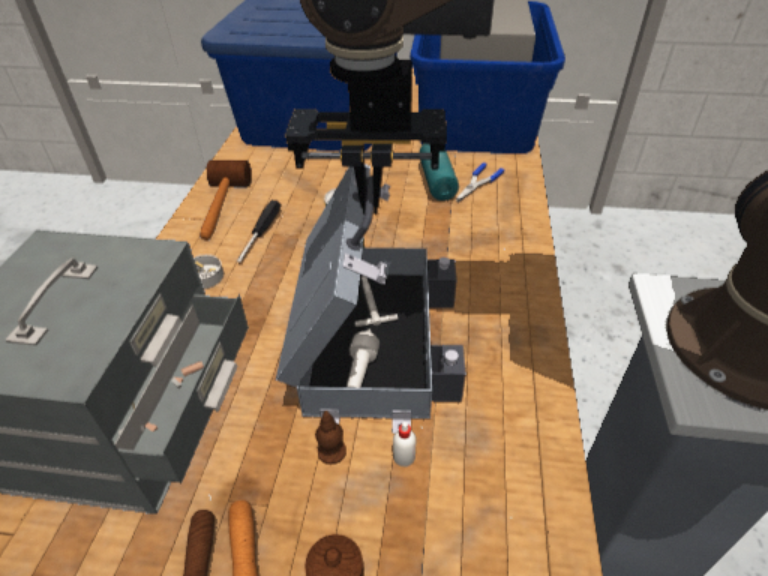

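The picture shows the lid open about 60° with the fingers gripping the bar at about (370,200). The finial and bottle still stand at (330,437) and (404,443). The tin is behind the lid at about (335,195), and the arm is still. I'm handing in.

```bash
python3 -c "
from cell import env
print(env.job_done())"
```

```text
the job is handed in; nothing more can be done
None
```

The gentle tug showed neither catch was holding, so I left the plungers alone, lifted the lid to about 60° and handed the job in with the gripper still holding it by the handle; no verdict came back.

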